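# Stamp the observation card on the tilted drawing board

## Task

On the sloping drawing board, slide the clear parallel rule all the way up to its stop so that it uncovers the red-outlined box on the observation card. Then take the hand stamp from its black mat and print it inside that box: foot flat on the card and lined up with the box, pressed steadily down to the end of its spring, then lifted straight off without sliding. Set the stamp down upright on its black mat, let go, and leave the other things on the bench where they are.

Things in the scene. Friction and masses are not known exactly. Their poses are not given: they have to be found in the camera images.
- board: Fixed grey drawing board, 330 mm wide, 240 mm up its slope, on a low stand. Origin on the bench under the middle of its low front edge; x level towards the high rear edge, y left, z up. The face rises towards +x at 25 degrees: front edge 22 mm, rear edge 123 mm above the bench. An 8 mm high metal lip runs along the front edge, an aluminium rail for the rule up each side (152 mm from the middle).
- box (a point): Centre of the red-outlined box printed on the white A5 card on the board, level with the board's face. Box: 80 mm along y (level, across the board) by 56 mm along x (up the slope), outline 2 mm wide. z is square to the face, 25 degrees from vertical. It lies 70 mm up the slope from the board's front edge and 52 mm right (-y) of its middle.
- rule (a joint): Slide of the clear parallel rule up the slope, in m, growing uphill: at 0 its middle line is 50 mm up the slope from the board's front edge (20 mm below the box centre); the hidden upper stop is at 0.155, where it is clear of the card. Starts between 0 and 0.045, lying over the box. Stiff: about 7 N to move, stays where it is left.
- rule_grip (a point): Middle of the blue ribbed grip block on the rule, at half the rule's length, 26 mm above the board's face. Axes: x up the slope, y across, z square to the face. Block: 14 mm along x, 52 mm along y, top 36 mm above the face; it stands on a blue pad 22 x 70 mm, top 8 mm above the face. Rule: 40 mm along x, 290 mm along y, top 5 mm above the face; black end blocks 21 mm high.
- stamp: Loose pre-inked hand stamp, 127 mm tall, about 220 g, starts upright on the mat. Origin: centre of the foot's underside; z up the handle. Pale foot 66 (y) x 46 (x) mm, 45 mm high. Dark shoulder 66 x 46 mm, 56 to 68 mm up; above it, to 127 mm, the grey grip with flat sides, 44 (y) x 32 (x) mm: hold it there. Print 48 (y) x 30 (x) mm, centred, the same after half a turn.
- stamp_handle (a joint): How far the stamp's handle is pressed down into its foot, in m: 0 released, 0.010 fully down (end of the spring travel, when the die prints). Spring: 3.6 N to start, about 12.6 N fully down; it springs back.
- mat: Fixed black rubber mat on which the stamp stands, 110 (x) x 120 (y) x 4 mm thick; origin at the centre of its underside. It is to the left or right of the board.
- slide_box: blue plastic microscope-slide box with a paper label on its lid, 140 x 95 x 34 mm; origin at the centre of its underside. To be left alone.
- dropper_bottle: amber glass dropper bottle, 44 mm diameter, 119 mm tall; origin at the centre of its underside. To be left alone.
- staining_jar: square clear glass jar with stained slides in it and a white lid, 60 x 60 mm, 105 mm tall; origin at the centre of its underside. To be left alone.
- petri_dish: closed petri dish, 93 mm diameter, 16 mm high; origin at the centre of its underside. To be left alone.
- beaker: small glass beaker, 68 mm diameter, 85 mm tall; origin at the centre of its underside. To be left alone.
- marker_pen: white marker pen with a green cap, 125 mm long, 13 mm thick, lying on the bench; origin under its middle, x axis along it. To be left alone.

How it is judged:
By the outcome, as a careful person would: the job done as asked, in the order asked, and still so for the second after the job is handed in, with the robot touching nothing.
It also fails if it takes over 61 s, if anything falls off the work surface, if the arm or the gripper's body presses on something with over 40 N, if the wrist force passes 120 N, or if a joint passes its speed limit or range.

## Robot

A 6-joint arm with a two-finger parallel gripper is mounted at the origin on the work surface. World frame = base frame: x ahead of the robot, y to its left, z up, the work surface at z = 0. Lengths are in m, angles in rad, forces in N, time in s.
With the tool pointing down it reaches from about 0.375 to 0.975 m from the base axis. Payload 3.8 kg.
Tool frame: the origin (TCP) lies midway between the tips of the shut fingers; the grasp point (between the pads) lies 19 mm behind it (arm.grasp_offset is the distance from the TCP to the grasp point, in m); z points along the fingers, y is the direction in which the jaws open and shut (so a half turn about z gives the same grasp; the last joint's range is limited). The gripper opens to 88 mm and grips with 3 to 60 N. Pads are 18 mm wide; open, the fingers measure 123 mm over their backs; the gripper's body (75 mm by 187 mm) begins 45 mm behind the grasp point.
Start: joints at [-1.258, 0.264, 1.604, -0, 1.274, -0.037], TCP at [0.231, -0.634, 0.239] pointing down, gripper open.
Joint ranges: [-2.63, 2.63], [-0.94, 2.18], [0.31, 2.57], [-1.31, 4.45], [0, 2.66], [-2.55, 2.55]. Speed limits (rad/s): [2.57, 2.57, 3.14, 3.14, 3.14, 3.14].

## Interface

Orientations are given as [roll, pitch, yaw] about the fixed x, y, z axes, in that order (R = Rz(yaw) Ry(pitch) Rx(roll)).
In Python, from station import arm, claw, kinematics, status, vision, job gives the robot as it stands. The module is installed in compiled form; this text tells all that it offers. Calls block until the motion is done:
- arm.movep(position, orientation): joint-space move of the TCP to a pose.
- arm.move_l(position, rot=None, v=0.15): straight line of the TCP; rot=None keeps the orientation; v is the mean speed in m/s.
- arm.move_joints(angles): joint-space move.
- claw.command_gripper(opening, squeeze=None): finger opening in m; squeeze is the grip in N (None keeps the last); returns when the fingers have stopped.
- arm.sleep(seconds).
- kinematics.inverse_kinematics(position, orientation): joint angles nearest the present ones, or None.
- status.sense(): the state.
- vision.read_camera(name): name is "side" or "top" or "wrist"; returns a dict with "image" (420x560x3 uint8, red, green, blue), "depth" (420x560 float32, m along the optical axis (not along the pixel's ray), 0 where there is no reading), "intrinsics" (3x3 intrinsics, pixels), "T" (4x4, takes a point from camera to world coordinates); the wrist camera has in their place "T_tool_cam" (4x4, takes a point from camera to tool coordinates, whose origin is the TCP and whose axes are the flange's). Camera axes: x right, y up, looking along -z (the intrinsics and any distortion apply to the point x, -y, -z); pixel columns grow to the right and rows downward; lengths in m; the calibration is good to about 2 mm. A picture is of the moment at which its call begins: read the wrist's pose just before it.
A pose or a line that the arm cannot do raises arm.PlanningError and nothing moves.
- job.sign_off(): hands the job in, once; it reports no verdict.
The state is a dict: "t": time; "qpos": joint angles; "joint_velocities": joint speeds; "joint_torque": joint torques, N m; "ee_pos": TCP position; "tcp_rot": TCP orientation; "contact_force": force on the tool from outside, world axes, zero at the start; "ft_torque": the same for the moment, N m; "gripper_width": finger opening in m.
Only numpy, scipy, OpenCV 4.12 (cv2) and the standard library are available. Lean on these libraries where they do the work, as an engineer would, in place of code of your own. Each camera call takes 0.05 s, during which the arm holds its last target.

## Working session

There is one attempt and no reset: what is moved stays moved. The work goes in short steps, each a Python script; the robot and the scene stay as the last script left them, time stands still between calls to the robot, and variables do not carry over. Pictures are saved under pics/ and viewed, and the job is handed in when it is done.

```bash
mkdir -p pics; python3 - <<'E'
from station import *
import cv2,numpy as np
for n in ["side","top","wrist"]:
    r=vision.read_camera(n)
    cv2.imwrite(f"pics/a_{n}.png",r["image"][:,:,::-1])
    np.savez(f"a_{n}.npz",**{k:v for k,v in r.items()})
    print(n,r["intrinsics"].round(1).tolist(),[ (k,np.round(v,4).tolist()) for k,v in r.items() if k.startswith("T")], r.keys())
s=status.sense();print(s, arm.grasp_offset)
E
```

```text
side [[427.9, 0.0, 279.4], [0.0, 427.9, 209.8], [0.0, 0.0, 1.0]] [('T', [[0.9735, 0.142, -0.1795, 0.3627], [-0.2289, 0.5988, -0.7675, -0.7489], [-0.0015, 0.7882, 0.6154, 0.682], [0.0, 0.0, 0.0, 1.0]])] dict_keys(['image', 'depth', 'intrinsics', 'T'])
top [[416.5, 0.0, 276.9], [0.0, 416.5, 211.5], [0.0, 0.0, 1.0]] [('T', [[0.0244, 0.9899, -0.1399, 0.39], [-0.9996, 0.0261, 0.01, 0.0032], [0.0135, 0.1396, 0.9901, 1.0732], [0.0, 0.0, 0.0, 1.0]])] dict_keys(['image', 'depth', 'intrinsics', 'T'])
wrist [[364.8, 0.0, 281.3], [0.0, 364.8, 211.2], [0.0, 0.0, 1.0]] [('T_tool_cam', [[0.0006, 0.9663, 0.2576, 0.0655], [1.0, -0.0007, 0.0003, -0.0002], [0.0005, 0.2576, -0.9663, -0.1463], [0.0, 0.0, 0.0, 1.0]])] dict_keys(['image', 'depth', 'intrinsics', 'T_tool_cam'])
{'t': 0.15, 'qpos': array([-1.25787290e+00,  2.64572617e-01,  1.60502708e+00, -2.08927593e-05,
        1.27371128e+00, -3.68846118e-02]), 'joint_velocities': array([ 0.00115142, -0.00262387, -0.00350977,  0.00073832, -0.0003077 ,
        0.00069399]), 'joint_torque': array([-3.46766101e-04, -5.02847672e+01, -3.57469726e+01,  7.27823982e-02,
        2.49268231e-02, -8.74102898e-05]), 'ee_pos': array([ 0.23116971, -0.63360668,  0.23769701]), 'tcp_rot': array([-3.13987476e+00, -4.34118780e-05,  3.49814138e-01]), 'contact_force': array([-0.64392977,  0.23205384,  0.21215477]), 'ft_torque': array([-0.01630391, -0.01549051,  0.02745407]), 'gripper_width': 0.08788947928454398} 0.0187
```

View pics/a_top.png

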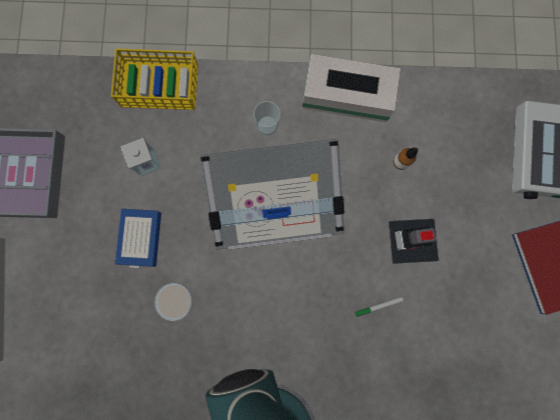

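View pics/a_side.png

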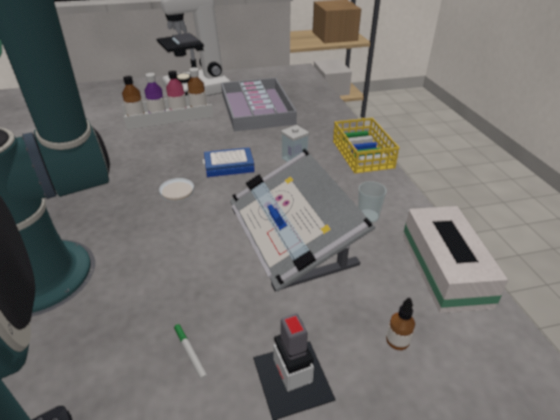

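The top view shows the board around (275,195), with the blue grip at (277,213). The stamp stands on its mat at about (415,240), and the bottle is at (405,157). I'll zoom in.

```bash
cat > h.py <<'E'
import numpy as np,cv2
from scipy.spatial.transform import Rotation as Rn
def load(n,p="a"): 
    z=np.load(f"{p}_{n}.npz"); return {k:z[k] for k in z.files}
def ray(r,uv,T=None):
    T=r["T"] if T is None else T
    uv=np.atleast_2d(uv).astype(float);K=r["intrinsics"]
    d=np.c_[(uv[:,0]-K[0,2])/K[0,0],-(uv[:,1]-K[1,2])/K[1,1],-np.ones(len(uv))]
    return T[:3,3],d@T[:3,:3].T
def onplane(r,uv,p0,n,T=None):
    o,d=ray(r,uv,T); n=np.array(n,float)
    return o+d*(((np.array(p0)-o)@n)/(d@n))[:,None]
def cloud(r,T=None):
    T=r["T"] if T is None else T
    v,u=np.mgrid[:420,:560]; o,d=ray(r,np.c_[u.ravel(),v.ravel()],T)
    return (o+d*r["depth"].ravel()[:,None]).reshape(420,560,3)
E
python3 - <<'E'
from h import *
r=load("top");im=r["image"][:,:,::-1]
a=cv2.resize(im[130:260,195:350],None,fx=5,fy=5,interpolation=cv2.INTER_CUBIC);cv2.imwrite("pics/z1.png",a[:600])
a=cv2.resize(im[200:280,370:460],None,fx=7,fy=7,interpolation=cv2.INTER_CUBIC);cv2.imwrite("pics/z2.png",a)
r=load("side");im=r["image"][:,:,::-1]
a=cv2.resize(im[300:420,240:360],None,fx=5,fy=5,interpolation=cv2.INTER_CUBIC);cv2.imwrite("pics/z3.png",a)
a=cv2.resize(im[140:290,220:380],None,fx=4,fy=4,interpolation=cv2.INTER_CUBIC);cv2.imwrite("pics/z4.png",a)
P=cloud(load("top"))
# board face fit by depth
z=P[...,2]
for uv in [(277,213),(240,165),(300,165),(420,260),(426,236),(402,240),(100,350)]: print(uv,P[uv[1],uv[0]].round(4))
E
```

```text
(277, 213) [ 0.5253 -0.007   0.0903]
(240, 165) [0.6359 0.0839 0.1068]
(300, 165) [ 0.6416 -0.0593  0.1005]
(420, 260) [ 0.4253 -0.3777  0.0028]
(426, 236) [ 0.4759 -0.3476  0.1297]
(402, 240) [ 0.4721 -0.3188  0.0457]
(100, 350) [ 0.1844  0.4214 -0.0005]
```

View pics/z1.png

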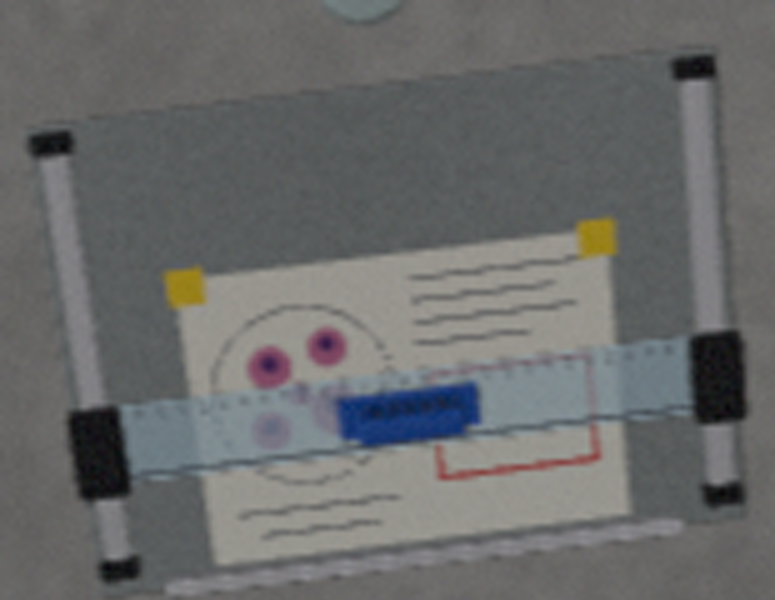

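View pics/z2.png

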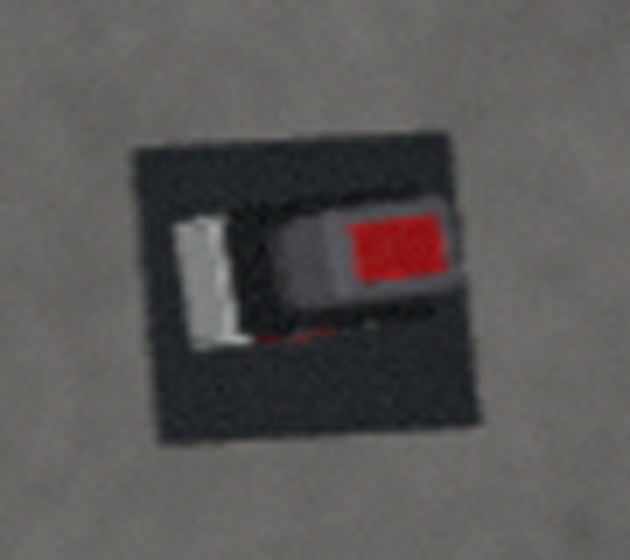

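View pics/z3.png

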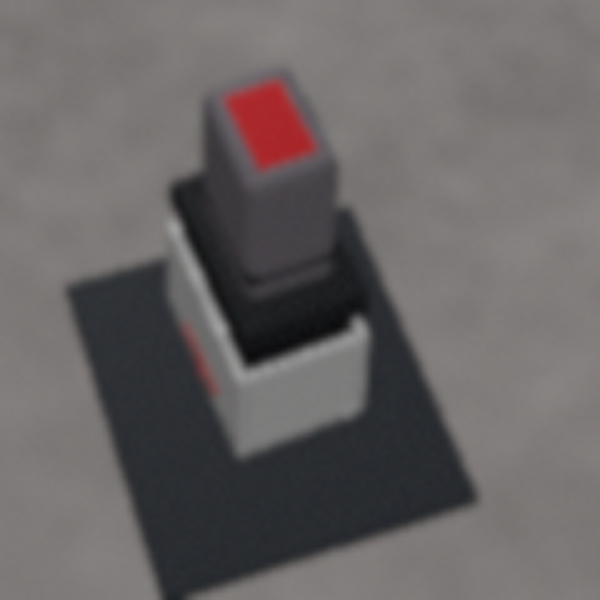

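View pics/z4.png

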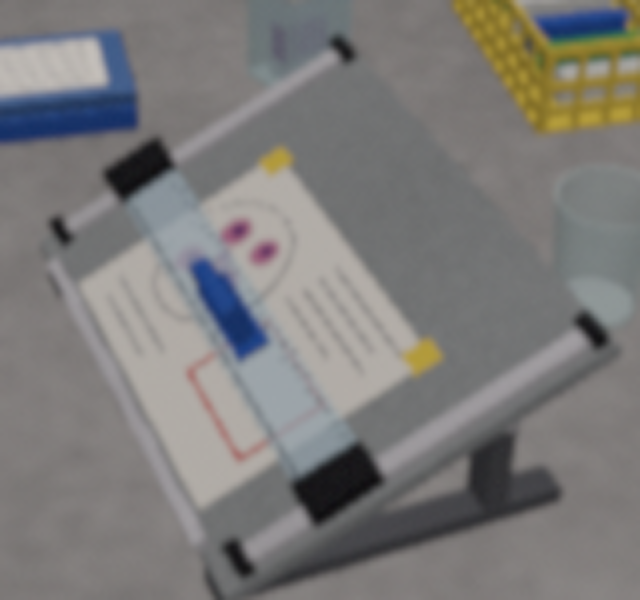

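```bash
cat >> h.py <<'E'
def mask(im,lo,hi):
    return cv2.inRange(cv2.cvtColor(im,cv2.COLOR_RGB2HSV),np.array(lo),np.array(hi))
def blobs(m,amin=8):
    n,l,s,c=cv2.connectedComponentsWithStats(m); return [(c[i],s[i]) for i in range(1,n) if s[i][4]>=amin]
def tri(rs,uvs):
    A=np.zeros((3,3));b=np.zeros(3)
    for r,uv in zip(rs,uvs):
        o,d=ray(r,uv);d=d[0]/np.linalg.norm(d[0]);M=np.eye(3)-np.outer(d,d);A+=M;b+=M@o
    p=np.linalg.solve(A,b)
    return p,[np.linalg.norm(np.cross(p-ray(r,uv)[0],ray(r,uv)[1][0]/np.linalg.norm(ray(r,uv)[1][0]))) for r,uv in zip(rs,uvs)]
E
python3 - <<'E'
from h import *
t=load("top");s=load("side")
for n,r in (("top",t),("side",s)):
    print(n,"yellow",[(c.round(1).tolist(),st[4]) for c,st in blobs(mask(r["image"],(20,120,90),(32,255,255)))])
    print(n,"red",[(c.round(1).tolist(),st[4]) for c,st in blobs(mask(r["image"],(172,130,80),(180,255,255))|mask(r["image"],(0,130,80),(5,255,255)))])
    print(n,"blue",[(c.round(1).tolist(),st[4]) for c,st in blobs(mask(r["image"],(108,150,60),(125,255,255)),30)])
z=lambda p:np.array(p)/5+[195,130]-.4
for nm,p,h in [("RL",(28,125),.123),("RR",(714,47),.123),("FR",(745,518),.022)]:
    print(nm,onplane(t,z(p),[0,0,h],[0,0,1]).round(4))
# mat corners
q=np.array([(135,148),(447,132),(480,425),(160,442)])/7+[370,200]-.43
M=onplane(t,q,[0,0,.004],[0,0,1]);print("mat",M.round(4).tolist(),M.mean(0))
for a,b in((0,1),(3,2)): d=M[b]-M[a];print(np.degrees(np.arctan2(d[1],d[0])),np.linalg.norm(d))
for a,b in((3,0),(2,1)): d=M[b]-M[a];print(np.degrees(np.arctan2(d[1],d[0])),np.linalg.norm(d))
# stamp label
for r in(t,s):
    m=mask(r["image"],(172,130,80),(180,255,255))|mask(r["image"],(0,130,80),(5,255,255))
    cs,_=cv2.findContours(m,0,cv2.CHAIN_APPROX_NONE);c=max(cs,key=cv2.contourArea)
    L=onplane(r,c[:,0],[0,0,.131],[0,0,1])[:,:2]
    box=cv2.minAreaRect((L*1000).astype(np.float32));print("label",box)
    mm=cv2.moments(m); 
E
```

```text
top yellow [([154.7, 80.4], np.int32(2768)), ([161.5, 56.3], np.int32(18)), ([170.6, 56.7], np.int32(18)), ([313.9, 177.0], np.int32(50)), ([231.5, 187.0], np.int32(52))]
top red [([544.1, 262.4], np.int32(2508)), ([426.5, 235.1], np.int32(109))]
top blue [([157.5, 81.4], np.int32(191)), ([276.4, 212.6], np.int32(236)), ([139.9, 237.9], np.int32(754))]
side yellow [([364.4, 148.0], np.int32(1554)), ([288.5, 179.8], np.int32(21)), ([325.4, 228.6], np.int32(38))]
side red [([172.4, 91.9], np.int32(32)), ([293.6, 324.5], np.int32(190))]
side blue [([365.3, 145.2], np.int32(72)), ([230.1, 169.8], np.int32(330)), ([276.6, 217.1], np.int32(155))]
RL [[0.6542 0.1766 0.123 ]]
RR [[ 0.7014 -0.1453  0.123 ]]
FR [[ 0.4875 -0.1779  0.022 ]]
mat [[0.5247, -0.2986, 0.004], [0.5337, -0.4149, 0.004], [0.4257, -0.424, 0.004], [0.4166, -0.3063, 0.004]] [ 0.47517784 -0.3609598   0.004     ]
-85.56953289644137 0.11672297926761893
-85.58512777338751 0.11807451545918819
4.097091127396383 0.10828835154531957
4.812081204232377 0.10832105886732817
label ((412.74334716796875, -632.4400024414062), (186.58197021484375, 103.49565124511719), 16.98554039001465)
label ((478.60882568359375, -349.1355895996094), (18.734390258789062, 28.939714431762695), 8.508072853088379)
```

```bash
cat >> h.py <<'E'
def board(o,yaw):
    B=np.eye(4);B[:3,:3]=(Rn.from_euler('z',yaw)*Rn.from_euler('y',-np.radians(25))).as_matrix()
    B[:3,3]=[o[0],o[1],.022]; return B   # face frame: x up slope, z normal, origin mid front edge
B0=board((.4626,-.0157),np.radians(8.3))
def bp(B,p): return B[:3,:3]@np.array(p,float)+B[:3,3]
def rpy(R): return Rn.from_matrix(R).as_euler('xyz').tolist()
RX=np.diag([1.,-1,-1])
E
python3 - <<'E'
from h import *
from station import *
t=load("top");B=B0
p=onplane(t,(276.4,212.6),bp(B,(0,0,.028)),B[:3,2])[0];print("grip in board",B[:3,:3].T@(p-B[:3,3]))
for (u,v) in [(313.9,177.),(231.5,187.)]:
    p=onplane(t,(u,v),bp(B,(0,0,.0)),B[:3,2])[0];print("tape",B[:3,:3].T@(p-B[:3,3]))
for uv in[(325.4,228.6),(288.5,179.8)]:
    p=onplane(load("side"),uv,bp(B,(0,0,.0)),B[:3,2])[0];print("tape side",B[:3,:3].T@(p-B[:3,3]))
p=onplane(load("side"),(276.6,217.1),bp(B,(0,0,.024)),B[:3,2])[0];print("grip side",B[:3,:3].T@(p-B[:3,3]))
for k in (90,-90,0,180):
    R=B[:3,:3]@RX@Rn.from_euler('z',np.radians(k)).as_matrix()
    for s in(.07,.205):
        print(k,s,kinematics.inverse_kinematics(bp(B,(s,0,.012)).tolist(),rpy(R)))
    print(" box",kinematics.inverse_kinematics(bp(B,(.07,-.052,.078)).tolist(),rpy(R)))
E
```

```text
grip in board [0.08520513 0.00061186 0.028     ]
tape [ 1.55014562e-01 -9.98930233e-02  4.10726784e-17]
tape [1.53882041e-01 1.00619578e-01 1.10911162e-16]
tape side [ 1.55690263e-01 -9.98061219e-02  5.48452866e-17]
tape side [1.53895791e-01 1.02216152e-01 2.29419582e-17]
grip side [ 0.08049665 -0.01340463  0.024     ]
90 0.07 None
90 0.205 None
 box [-0.29699782 -0.19221751  2.36912774  0.33022186  0.59118464  2.45929699]
-90 0.07 [-0.13974461 -0.05907325  2.39224839  0.30623484  0.40455866 -0.54203984]
-90 0.205 [-0.07067203  0.08127797  2.11842252  0.18239102  0.52165446 -0.35444532]
 box [-0.29699782 -0.19221751  2.36912774  0.33022186  0.59118464 -0.68229566]
0 0.07 [-0.13974461 -0.05907325  2.39224839  0.30623484  0.40455866  1.02875649]
0 0.205 [-0.07067203  0.08127797  2.11842252  0.18239102  0.52165446  1.21635101]
 box [-0.29699782 -0.19221751  2.36912774  0.33022186  0.59118464  0.88850066]
180 0.07 [-0.13974461 -0.05907325  2.39224839  0.30623484  0.40455866 -2.11283617]
180 0.205 [-0.07067203  0.08127797  2.11842252  0.18239102  0.52165446 -1.92524165]
 box [-0.29699782 -0.19221751  2.36912774  0.33022186  0.59118464 -2.25309199]
```

```bash
cat >> h.py <<'E'
def snap(name):
    from station import vision,status
    s=status.sense();r=vision.read_camera(name)
    if name=="wrist":
        T=np.eye(4);T[:3,:3]=Rn.from_euler('xyz',s["tcp_rot"]).as_matrix();T[:3,3]=s["ee_pos"];r["T"]=T@r["T_tool_cam"]
    return r
def save(r,p):
    np.savez(p+".npz",**r);cv2.imwrite("pics/"+p+".png",r["image"][:,:,::-1])
E
python3 - <<'E'
from h import *
from station import *
arm.movep([.47,-.35,.28],rpy(Rn.from_euler('z',np.radians(7)).as_matrix()@RX)); save(snap("wrist"),"b_wrist")
R=B0[:3,:3]@RX@Rn.from_euler('z',-np.pi/2).as_matrix()
arm.movep(bp(B0,(.084,0,.12)).tolist(),rpy(R)); save(snap("wrist"),"c_wrist")
s=status.sense();print(s["t"],s["contact_force"],s["ft_torque"],s["ee_pos"])
E
```

```text
2.975 [-0.50459689  0.26210265 -0.19532625] [-0.01345174  0.08030078  0.02287195] [ 0.48890141 -0.01292369  0.16733488]
```

View pics/b_wrist.png

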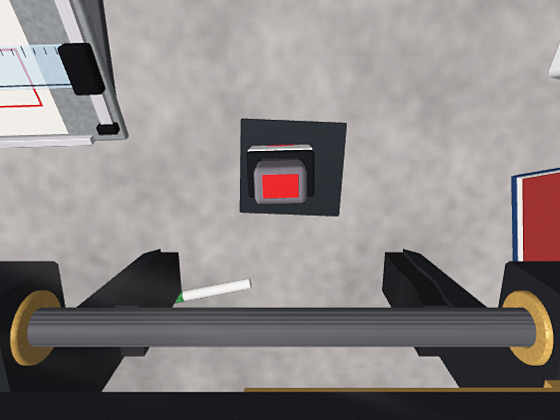

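View pics/c_wrist.png

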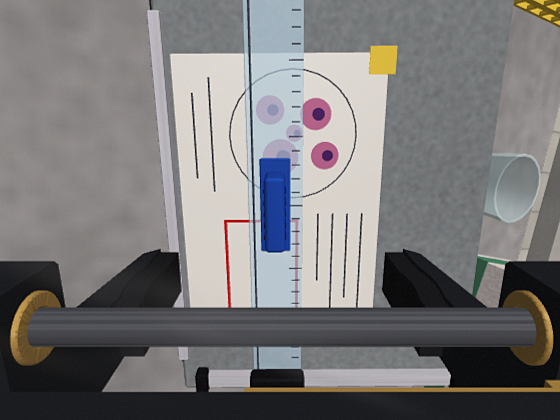

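```bash
python3 - <<'E'
from h import *
r=load("wrist","c");B=B0
def tob(uv,z): 
    p=onplane(r,uv,bp(B,(0,0,z)),B[:3,2]);return (p-B[:3,3])@B[:3,:3]
m=mask(r["image"],(105,150,60),(125,255,255))
print([(c,s) for c,s in blobs(m,200)])
print("tape",[(tob(c,0).round(4)) for c,s in blobs(mask(r["image"],(18,120,90),(32,255,255)),100)])
print("top corners",tob([(266,176),(287,176),(287,251),(265,251)],.036).round(4))
print("rule L",tob([(243,0),(252,300)],.005).round(4).tolist(),"card L edge",tob([(171,55),(181,290)],0).round(4).tolist(),"right",tob([(390,60),(378,290)],0).round(4).tolist())
print("box",tob([(227,222),(230,304)],0).round(4).tolist())
im=r["image"][:,:,::-1];cv2.imwrite("pics/c2.png",cv2.resize(im[140:270,200:340],None,fx=4,fy=4,interpolation=cv2.INTER_CUBIC))
w=load("wrist","b")
m=mask(w["image"],(172,130,80),(180,255,255))|mask(w["image"],(0,130,80),(5,255,255))
m[:160]=0;m[:,:240]=0;m[:,330:]=0
cs,_=cv2.findContours(m,0,cv2.CHAIN_APPROX_NONE);c=max(cs,key=cv2.contourArea)
L=onplane(w,c[:,0],[0,0,.131],[0,0,1])[:,:2];print("label",cv2.minAreaRect((L*1000).astype(np.float32)))
M=onplane(w,[(241,119),(347,124),(339,216),(240,212)],[0,0,.004],[0,0,1]);print("mat",M.round(4).tolist(),M.mean(0))
imb=w["image"][:,:,::-1];cv2.imwrite("pics/b2.png",cv2.resize(imb[110:225,230:355],None,fx=5,fy=5,interpolation=cv2.INTER_CUBIC))
E
```

```text
[(array([274.82370481, 203.73723444]), array([ 260,  158,   30,   94, 2683], dtype=int32))]
tape [array([[0.2572, 0.132 , 0.    ]]), array([[0.1544, 0.101 , 0.    ]]), array([[-0.1235, -0.1054, -0.    ]]), array([[ 0.3018, -0.1048,  0.    ]]), array([[ 0.1995, -0.1666,  0.    ]])]
top corners [[ 0.0753  0.0269  0.036 ]
 [ 0.0887  0.0269  0.036 ]
 [ 0.0889 -0.0242  0.036 ]
 [ 0.074  -0.0242  0.036 ]]
rule L [[0.0606, 0.136, 0.005], [0.0618, -0.0777, 0.005]] card L edge [[0.0103, 0.1039, -0.0], [0.0045, -0.0715, 0.0]] right [[0.1594, 0.1006, 0.0], [0.1628, -0.0717, 0.0]]
box [[0.0437, -0.0145, 0.0], [0.0434, -0.084, 0.0]]
label ((477.75970458984375, -348.60223388671875), (19.68442726135254, 29.72298812866211), 8.787935256958008)
mat [[0.5235, -0.2984, 0.004], [0.5326, -0.4173, 0.004], [0.4253, -0.4259, 0.004], [0.4157, -0.3073, 0.004]] [ 0.47430615 -0.36221796  0.004     ]
```

View pics/c2.png

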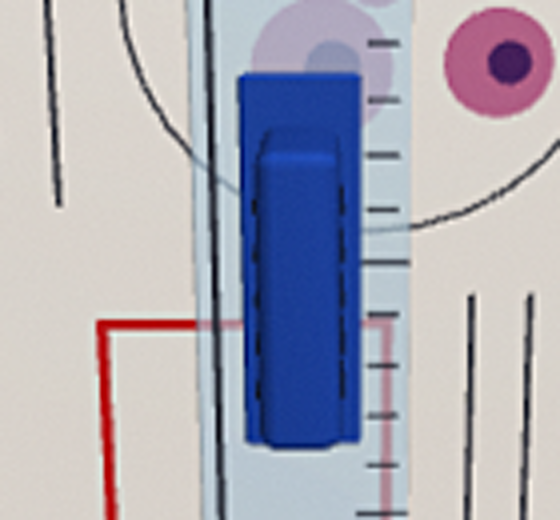

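View pics/b2.png

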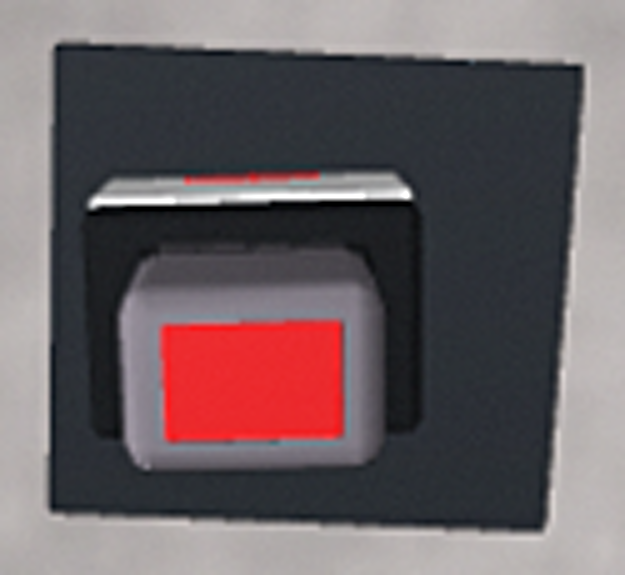

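```bash
python3 - <<'E'
from h import *
from station import *
B=B0
R=B[:3,:3]@RX@Rn.from_euler('z',-np.pi/2).as_matrix()
def st(tag):
    s=status.sense();print(tag,round(s["t"],2),"F board",(B[:3,:3].T@s["contact_force"]).round(1),"tcp b",((np.array(s["ee_pos"])-B[:3,3])@B[:3,:3]).round(4),round(s["gripper_width"],4));return s
arm.move_l(bp(B,(.082,.001,.03)).tolist(),rpy(R))
arm.move_l(bp(B,(.082,.001,.0125)).tolist(),rpy(R),v=.06);st("down")
claw.command_gripper(.005,35);st("closed")
arm.move_l(bp(B,(.19,.001,.0125)).tolist(),rpy(R),v=.1);st("x190")
x=.19
while x<.212:
    x+=.003
    arm.move_l(bp(B,(x,.001,.0125)).tolist(),rpy(R),v=.05)
    s=st("x%.3f"%x)
    if abs((B[:3,:3].T@s["contact_force"])[0])>22: break
save(snap("top"),"d_top")
E
```

```text
down 4.17 F board [0.5 0.6 0.8] tcp b [0.0816 0.0012 0.0122] 0.0883
closed 5.28 F board [-3.2 -1.6  3.4] tcp b [0.0811 0.0011 0.0124] 0.0136
x190 6.51 F board [-4.1  1.4  5.3] tcp b [0.1888 0.0017 0.0124] 0.0137
x0.193 6.76 F board [-4.5  1.1  6.7] tcp b [0.1914 0.0017 0.0124] 0.0137
x0.196 7.01 F board [-4.8  1.1  7.1] tcp b [0.1943 0.0017 0.0124] 0.0141
x0.199 7.26 F board [-4.7  0.8  8.2] tcp b [0.1973 0.0017 0.0124] 0.0133
x0.202 7.51 F board [-5.1  1.8  7.8] tcp b [0.2002 0.0017 0.0124] 0.0135
x0.205 7.76 F board [-5.4  2.   8.1] tcp b [0.2032 0.0017 0.0124] 0.0136
x0.208 8.01 F board [-8.4  0.8 13.1] tcp b [0.2047 0.0018 0.0123] 0.0134
x0.211 8.26 F board [-17.1  -1.1  21.6] tcp b [0.2047 0.0018 0.0122] 0.0135
x0.214 8.51 F board [-22.1  -2.1  31.3] tcp b [0.2047 0.0019 0.0121] 0.0138
```

View pics/d_top.png

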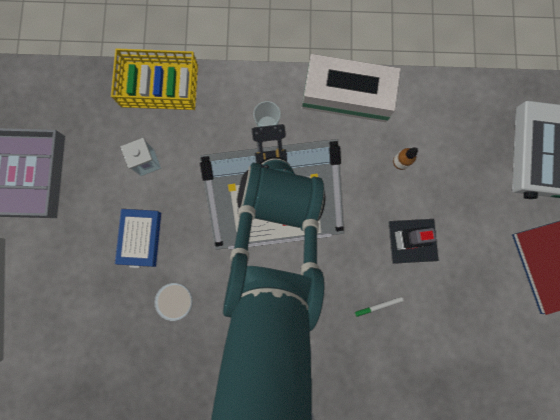

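```bash
python3 - <<'E'
from h import *
from station import *
B=B0
R=B[:3,:3]@RX@Rn.from_euler('z',-np.pi/2).as_matrix()
arm.move_l(bp(B,(.2052,.0015,.0125)).tolist(),rpy(R),v=.1)
s=status.sense();print((B[:3,:3].T@s["contact_force"]).round(1))
claw.command_gripper(.07)
arm.move_l(bp(B,(.205,.0015,.12)).tolist(),rpy(R),v=.2)
arm.movep(bp(B,(.06,-.052,.17)).tolist(),rpy(B[:3,:3]@RX)); save(snap("wrist"),"e_wrist");save(snap("top"),"e_top")
print(status.sense()["t"])
E
```

```text
[-6.7 -1.7  7.3]
11.6667
```

View pics/e_wrist.png

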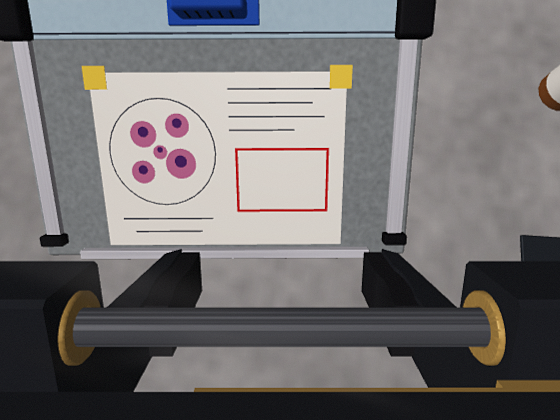

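View pics/e_top.png

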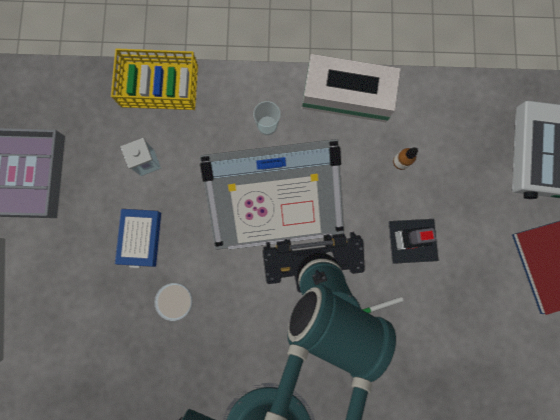

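```bash
python3 - <<'E'
from h import *
from station import *
B=B0
for n in("wrist","top"):
    r=load(n,"e");im=r["image"]
    m=(mask(im,(170,110,60),(180,255,255))|mask(im,(0,110,60),(6,255,255)))
    if n=="wrist": m[:140]=0;m[225:]=0;m[:,:225]=0;m[:,340:]=0
    else: m[:195]=0;m[230:]=0;m[:,:275]=0;m[:,325:]=0
    cs,_=cv2.findContours(m,cv2.RETR_EXTERNAL,cv2.CHAIN_APPROX_NONE);c=max(cs,key=cv2.contourArea)[:,0]
    p=onplane(r,c,bp(B,(0,0,0)),B[:3,2]);q=(p-B[:3,3])@B[:3,:3]
    print(n,cv2.minAreaRect((q[:,:2]*1000).astype(np.float32)))
r=load("wrist","e")
p=onplane(r,[(94.5,77.5),(341,76.5)],bp(B,(0,0,0)),B[:3,2]);print("tape",((p-B[:3,3])@B[:3,:3]).round(4))
p=onplane(r,[(35,39),(397,32)],bp(B,(0,0,.005)),B[:3,2]);print("rule low edge (exp .185)",((p-B[:3,3])@B[:3,:3]).round(4))
# depth check of face
P=cloud(r);q=(P-B[:3,3])@B[:3,:3]
sel=q[90:235:5,120:330:5].reshape(-1,3);A=np.c_[sel[:,:2],np.ones(len(sel))];print("plane",np.linalg.lstsq(A,sel[:,2],rcond=None)[0], np.median(sel[:,2]))
Rs=Rn.from_euler('z',np.radians(8.8)).as_matrix()@RX
print(kinematics.inverse_kinematics([.4778,-.3487,.082],rpy(Rs)))
E
```

```text
wrist ((69.27037048339844, -51.97800827026367), (55.923526763916016, 80.62256622314453), 0.29462289810180664)
top ((42.15489196777344, -14.491310119628906), (2.5034401416778564, 0.0), -97.15367889404297)
tape [[ 0.1538  0.101   0.    ]
 [ 0.1548 -0.1002  0.    ]]
rule low edge (exp .185) [[ 0.1818  0.1415  0.005 ]
 [ 0.1871 -0.1416  0.005 ]]
plane [ 0.0168881  -0.00527583  0.00059564] 0.0015304275849431024
[-6.72557472e-01  2.51889152e-01  1.92861346e+00 -4.44089210e-16
  9.61090045e-01  7.44649880e-01]
```

```bash
python3 - <<'E'
from h import *
from station import *
Rs=Rn.from_euler('z',np.radians(8.8)).as_matrix()@RX
claw.command_gripper(.085)
s=status.sense()["ee_pos"]
arm.movep([.4778,-.3487,.20],rpy(Rs))
save(snap("wrist"),"f_wrist")
w=load("wrist","f")
m=mask(w["image"],(172,130,80),(180,255,255))|mask(w["image"],(0,130,80),(5,255,255))
cs,_=cv2.findContours(m,0,cv2.CHAIN_APPROX_NONE);c=max(cs,key=cv2.contourArea)
L=onplane(w,c[:,0],[0,0,.131],[0,0,1])[:,:2];print("label",cv2.minAreaRect((L*1000).astype(np.float32)))
print(status.sense()["t"])
E
```

```text
label ((477.5980529785156, -348.65057373046875), (19.3038272857666, 29.58064079284668), 8.874168395996094)
13.2167
```

View pics/f_wrist.png

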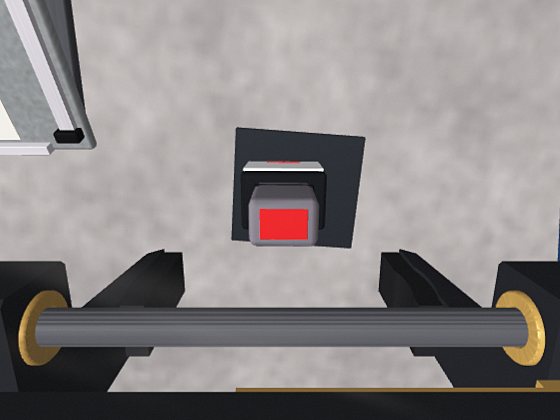

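```bash
python3 - <<'E'
from h import *
from station import *
Rs=Rn.from_euler('z',np.radians(8.8)).as_matrix()@RX
arm.move_l([.4778,-.3487,.082],rpy(Rs),v=.15)
s=status.sense();print(s["t"],s["ee_pos"],s["tcp_rot"],s["contact_force"].round(1))
claw.command_gripper(.03,50)
s=status.sense();print(s["t"],s["ee_pos"],s["tcp_rot"],s["contact_force"].round(1),s["gripper_width"])
arm.move_l([.4778,-.3487,.21],rpy(Rs),v=.15)
s=status.sense();print(s["t"],s["ee_pos"],s["contact_force"].round(1),s["gripper_width"])
save(snap("wrist"),"g_wrist");save(snap("side"),"g_side")
E
```

```text
14.15 [ 0.47857417 -0.34904756  0.08310763] [ 3.14023338e+00 -1.36038821e-03  1.53843032e-01] [ 0.2 -1.1  0.2]
14.85 [ 0.47784935 -0.34876386  0.08210538] [ 3.14147101e+00 -4.93623362e-05  1.53647932e-01] [-0.4  0.7  1.2] 0.04375579034496972
15.85 [ 0.4770452  -0.34809956  0.20856367] [ 0.1 -0.1 -2.8] 0.043523333359803434
```

View pics/g_wrist.png

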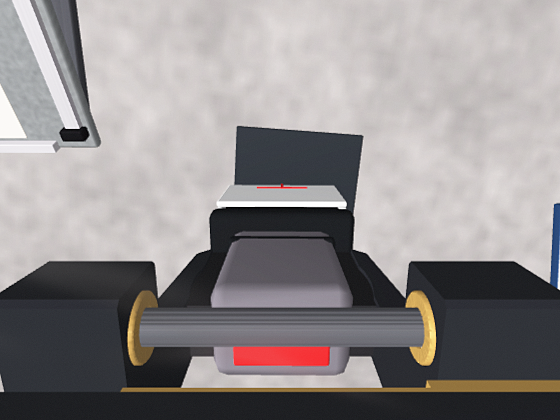

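View pics/g_side.png

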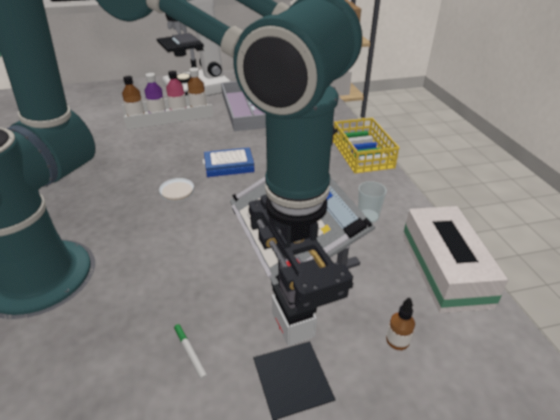

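```bash
cat >> h.py <<'E'
B1=B0.copy(); B1[:3,:3]=Rn.from_euler('z',np.radians(.3)).as_matrix()@B0[:3,:3]
BOX=np.linalg.inv(B1)@np.r_[bp(B0,(.0695,-.052,0)),1]; BX,BY=BOX[:2]   # box centre in B1
E
python3 - <<'E'
from h import *
from station import *
B=B1;print(BOX)
R=B[:3,:3]@RX
claw.command_gripper(.03,60)
arm.movep(bp(B,(BX,BY,.078+.06)).tolist(),rpy(R))
arm.move_l(bp(B,(BX,BY,.078+.015)).tolist(),rpy(R),v=.1)
arm.sleep(.2)
s=status.sense();print(s["t"],((s["ee_pos"]-B[:3,3])@B[:3,:3]).round(4),(B[:3,:3].T@s["contact_force"]).round(2),s["gripper_width"])
print("rot err deg",np.degrees((Rn.from_matrix(R).inv()*Rn.from_euler('xyz',s["tcp_rot"])).as_rotvec()))
for n in("wrist","side","top"): save(snap(n),"h_"+n)
E
```

```text
[ 6.92524569e-02 -5.23290921e-02  1.15431225e-04  1.00000000e+00]
18.0583 [ 0.0701 -0.0527  0.0937] [-0.2   0.36 -1.09] 0.04364426138851725
rot err deg [-0.04353396  0.08277164 -0.00313621]
```

View pics/h_wrist.png

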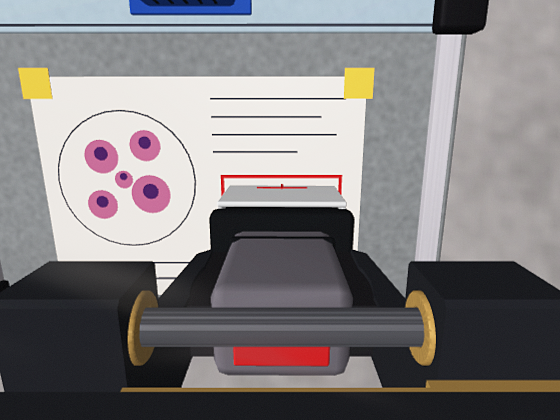

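View pics/h_side.png

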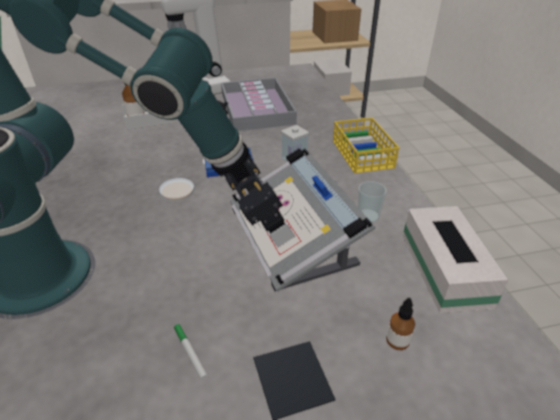

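```bash
python3 - <<'E'
from h import *
from station import *
B=B1;R=B[:3,:3]@RX
def st(tag):
    s=status.sense();f=B[:3,:3].T@s["contact_force"];p=(s["ee_pos"]-B[:3,3])@B[:3,:3]
    e=np.degrees((Rn.from_matrix(R).inv()*Rn.from_euler('xyz',s["tcp_rot"])).as_rotvec())
    print(tag,round(s["t"],2),"F",f.round(1),"p",(p*1e3).round(1),"M",(R.T@s["ft_torque"]).round(2),"rot",e.round(2),round(s["gripper_width"],4));return f,p
z=.0805
arm.move_l(bp(B,(BX,BY,z)).tolist(),rpy(R),v=.05);st("near")
while z>.055:
    z-=.002
    arm.move_l(bp(B,(BX,BY,z)).tolist(),rpy(R),v=.02)
    f,p=st("z%.4f"%z)
    if f[2]>16: break
E
```

```text
near 18.61 F [-1.7 -0.9 -1.1] p [ 68.6 -52.   79.9] M [-0.01 -0.42 -0.01] rot [ 0.04 -0.08  0.01] 0.0436
z0.0785 18.86 F [-0.7 -0.8 -2.4] p [ 69.3 -52.3  78.5] M [ 0.06 -0.38 -0.01] rot [ 0.  0. -0.] 0.0434
z0.0765 19.11 F [-2.9  0.   4.3] p [ 69.4 -52.4  76.8] M [ 0.11 -0.68  0.01] rot [-0.    0.01 -0.01] 0.0438
z0.0745 19.36 F [-2.6  0.4  6. ] p [ 69.5 -52.4  74.8] M [ 0.18 -0.74  0.05] rot [-0.    0.02 -0.01] 0.0438
z0.0725 19.61 F [-3.5 -0.2  7.8] p [ 69.5 -52.4  72.8] M [ 0.11 -0.79 -0.  ] rot [-0.    0.01 -0.01] 0.0435
z0.0705 19.86 F [-3.7  0.2  8.7] p [ 69.5 -52.4  70.9] M [ 0.16 -0.85  0.  ] rot [-0.    0.01 -0.01] 0.0436
z0.0685 20.11 F [-3.5 -0.1 10.8] p [ 69.5 -52.4  69. ] M [ 0.16 -0.92  0.08] rot [ 0.    0.01 -0.01] 0.0435
z0.0665 20.36 F [-9.9  1.3 28.2] p [ 69.7 -52.4  68.1] M [ 0.28 -1.8   0.14] rot [ 0.02 -0.01 -0.06] 0.0432
```

```bash
python3 - <<'E'
from h import *
from station import *
B=B1;R=B[:3,:3]@RX
def st(tag):
    s=status.sense();f=B[:3,:3].T@s["contact_force"];p=(s["ee_pos"]-B[:3,3])@B[:3,:3]
    print(tag,round(s["t"],2),"F",f.round(1),"p",(p*1e3).round(1),round(s["gripper_width"],4))
arm.sleep(.4);st("hold")
px,py=BX,BY
for z in(.0685,.073,.077,.082):
    arm.move_l(bp(B,(px,py,z)).tolist(),rpy(R),v=.03);st("%.4f"%z)
arm.move_l(bp(B,(px,py,.20)).tolist(),rpy(R),v=.15)
save(snap("wrist"),"i_wrist");save(snap("top"),"i_top");st("up")
E
```

```text
hold 20.76 F [-9.   1.9 26.6] p [ 69.7 -52.4  68.1] 0.0435
0.0685 21.01 F [-4.4 -0.  11.1] p [ 69.5 -52.4  69.2] 0.0434
0.0730 21.31 F [-3.2  0.6  7.1] p [ 69.4 -52.4  73.5] 0.0435
0.0770 21.59 F [-2.1  0.2  3.4] p [ 69.4 -52.4  77.2] 0.0436
0.0820 21.91 F [-1.6  0.2 -1.7] p [ 69.1 -52.3  81.9] 0.0437
up 22.94 F [-1.1  0.1 -2.3] p [ 68.1 -51.9 198.8] 0.0433
```

View pics/i_wrist.png

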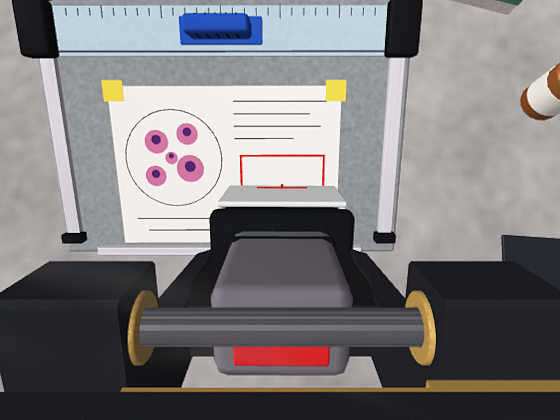

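View pics/i_top.png

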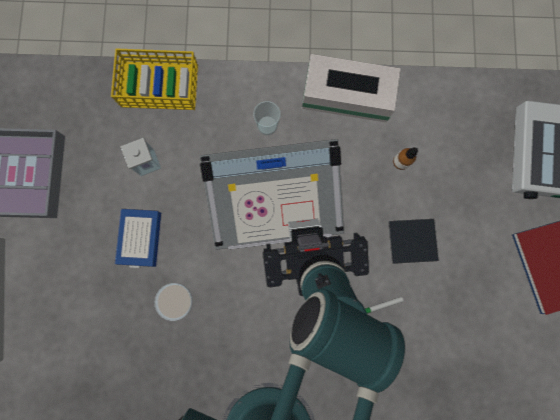

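Box is partly hidden by the stamp. I'll swing over the mat and check the print from the fixed cameras before setting the stamp down.

```bash
python3 - <<'E'
from h import *
from station import *
Rs=Rn.from_euler('z',np.radians(6)).as_matrix()@RX
arm.movep([.475,-.358,.21],rpy(Rs)); r=snap("top");save(r,"j_top");r2=snap("side");save(r2,"j_side")
a=cv2.resize(r["image"][160:250,200:350,::-1],None,fx=5,fy=5,interpolation=cv2.INTER_CUBIC);cv2.imwrite("pics/j1.png",a)
a=cv2.resize(r2["image"][160:290,220:370,::-1],None,fx=4,fy=4,interpolation=cv2.INTER_CUBIC);cv2.imwrite("pics/j2.png",a)
print(status.sense()["t"],status.sense()["gripper_width"])
E
```

```text
24.1583 0.04363822065525701
```

View pics/j1.png

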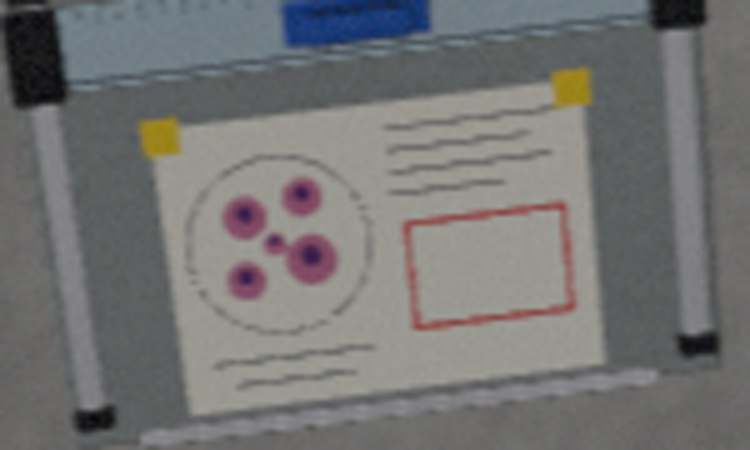

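View pics/j_side.png

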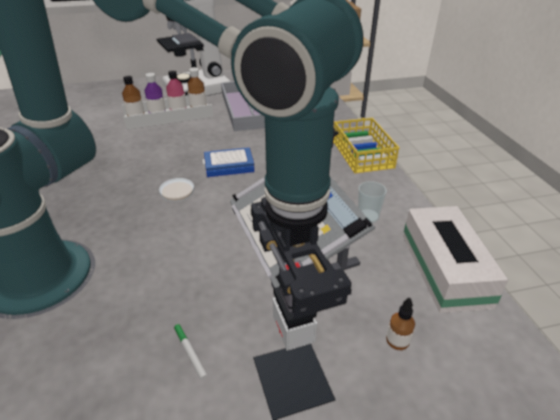

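```bash
python3 - <<'E'
from h import *
a=load("top","e")["image"].astype(float);b=load("top","j")["image"].astype(float)
B=B1
def px(r,p):
    q=np.linalg.inv(r["T"])@np.r_[p,1];K=r["intrinsics"];return K[0,0]*q[0]/-q[2]+K[0,2],K[1,1]*q[1]/q[2]*-1*-1*1+K[1,2] if 0 else K[1,2]-K[1,1]*q[1]/-q[2]
r=load("top","j")
q=[px(r,bp(B,(BX+i,BY+j,0))) for i,j in((-.013,-.022),(.013,-.022),(.013,.022),(-.013,.022))];print(np.round(q,1))
m=np.zeros((420,560),np.uint8);cv2.fillPoly(m,[np.int32(np.round(q))],1)
for im in(a,b): print(im[m>0].mean(0),im[m>0].std(0))
d=np.clip((b-a)[160:250,200:350]*4+128,0,255).astype(np.uint8)
cv2.imwrite("pics/diff.png",cv2.resize(d[:,:,::-1],None,fx=5,fy=5))
E
```

```text
[[306.7 216.7]
 [305.7 206.7]
 [288.1 208.9]
 [289.1 218.9]]
[160.72511848 158.2985782  151.46445498] [1.56086146 1.49594962 1.4513981 ]
[154.02843602 151.60189573 145.09004739] [1.36966005 1.32521883 1.36525799]
```

View pics/diff.png

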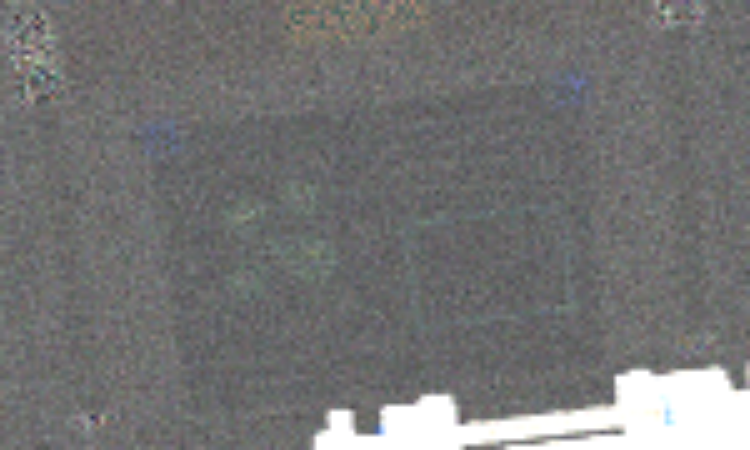

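No ink shows in the overhead image. The forces, though, show a true hard stop: about 12.8 N at 10 mm of travel, then a jump to 28 N, with no slip in the grip. A second press would risk a double print, so I'll set the stamp down and take a closer look.

```bash
python3 - <<'E'
from h import *
from station import *
Rs=Rn.from_euler('z',np.radians(6)).as_matrix()@RX
X,Y=.475,-.358
def st(tag):
    s=status.sense();print(tag,round(s["t"],2),s["contact_force"].round(1),s["ee_pos"].round(4),round(s["gripper_width"],4));return s["contact_force"][2]
arm.move_l([X,Y,.09],rpy(Rs),v=.12);f0=st("a")
z=.085
while z>.079:
    arm.move_l([X,Y,z],rpy(Rs),v=.03);f=st("z%.4f"%z)
    if f>0: break
    z-=.001
arm.sleep(.2);st("set")
claw.command_gripper(.085);st("open")
arm.move_l([X,Y,.20],rpy(Rs),v=.15)
arm.sleep(.2);save(snap("wrist"),"k_wrist");st("up")
B=B1
arm.movep(bp(B,(BX-.03,BY,.13)).tolist(),rpy(B[:3,:3]@RX));save(snap("wrist"),"l_wrist");st("look")
E
```

```text
a 25.31 [-0.3 -0.5 -2.6] [ 0.4757 -0.3586  0.091 ] 0.0433
z0.0850 25.62 [ 0.2  0.4 -1.7] [ 0.4749 -0.3579  0.085 ] 0.0435
z0.0840 25.88 [ 0.2  0.3 -3.1] [ 0.475 -0.358  0.084] 0.0436
z0.0830 26.12 [ 0.1  0.9 -3.1] [ 0.4749 -0.358   0.0829] 0.0439
z0.0820 26.38 [-0.5 -0.6 -1.9] [ 0.4752 -0.3581  0.0821] 0.0439
z0.0810 26.62 [-0.6  1.9  3.3] [ 0.4752 -0.3582  0.0817] 0.0435
set 26.82 [-0.5  0.2  2.1] [ 0.4752 -0.3581  0.0814] 0.0438
open 27.57 [ 0.5 -0.2  0.8] [ 0.475 -0.358  0.081] 0.0847
up 28.77 [-1.8 -0.5  0.5] [ 0.4745 -0.3576  0.1987] 0.085
look 29.94 [-0.5 -0.3  0.7] [ 0.4528 -0.0715  0.1578] 0.0851
```

View pics/k_wrist.png

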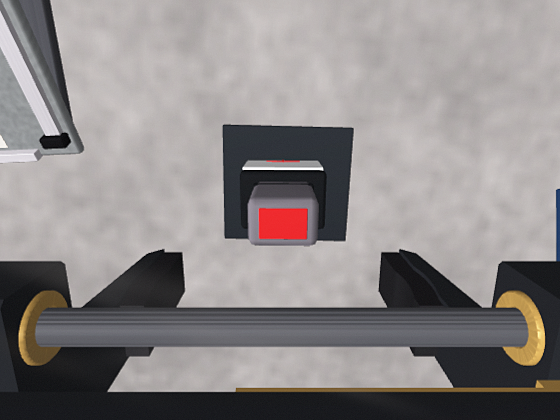

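View pics/l_wrist.png

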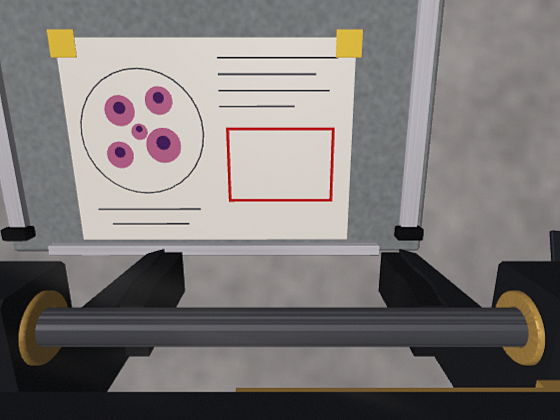

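```bash
python3 - <<'E'
from h import *
from station import *
arm.movep([.40,-.2,.30],rpy(Rn.from_euler('z',0).as_matrix()@RX))
arm.sleep(.3);r=snap("top");save(r,"m_top");save(snap("side"),"m_side")
print(status.sense()["t"])
E
```

```text
31.1583
```

View pics/m_top.png

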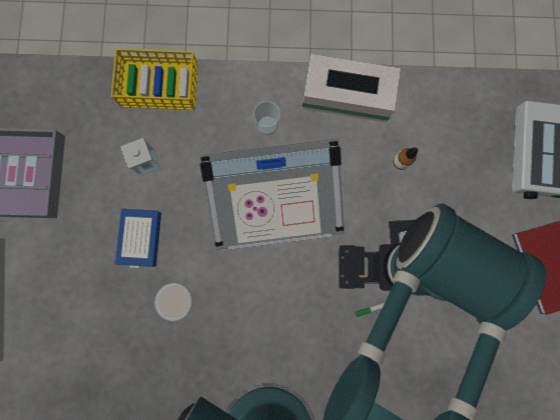

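View pics/m_side.png

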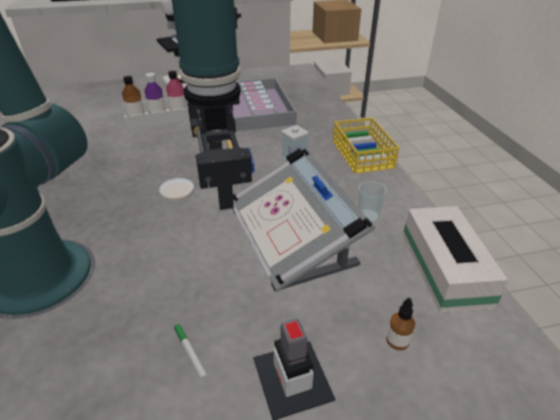

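The side view shows the stamp upright on its mat at (293,360), the rule at the top, and everything else where it was. The gripper is clear of all of it.

```bash
python3 - <<'E'
from station import *
job.sign_off();print(status.sense()["t"])
E
```

```text
the job is handed in; nothing more can be done
the job is handed in; nothing more can be done
```

I did every step and handed the job in at about 31 s, but **no ink mark shows in any picture taken after the press**. I can't tell whether the cameras simply don't draw the print or whether it didn't take. I didn't press again, because that would have risked a double print.

- **Rule:** I gripped the blue block and slid the rule up until it stalled at 0.2047 m up the slope; the stop is at 0.205 m. It was still there in the last pictures.
- **Press:** The foot was square to the board's face, within 0.1° by the arm's own reading. It was centred on the measured box to about 1 mm. The handle went down about 10 mm until the force jumped from about 11 N to 28 N, which is the end of the spring. I held it there for about 0.5 s.
- **Lift-off:** I lifted straight off. Sideways drift was about 0.3 mm while the foot was down, and the stamp did not slip in the grip.
- **Stamp:** It stands upright on its mat, released. The other items look unmoved, and the gripper was clear of everything at hand-in.

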